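# Reset a tripped pump test box through its recessed well

## Robot

A 7-joint arm with a two-finger parallel gripper is mounted at the origin on the work surface. World frame = base frame: x ahead of the robot, y to its left, z up, the work surface at z = 0. Lengths are in m, angles in rad, forces in N, time in s.
With the tool pointing down it reaches from about 0.4 to 0.875 m from the base axis. Payload 19.3 kg.
Tool frame: the origin (TCP) lies at the very end of the fingers, on their centre line; the grasp point (between the pads) lies 19 mm behind it; z points along the fingers, y is the direction in which the jaws open and shut (so a half turn about z gives the same grasp; the last joint's range is limited). The gripper opens to 85 mm and grips with 20 to 120 N. Pads are 22 mm wide; open, the fingers measure 114 mm over their backs; the gripper's body (76 mm by 85 mm) begins 54 mm behind the grasp point. The pads swing forward as they close: fully open they stand 13 mm farther back than shut.
Start: joints at [1.275, 0.521, -0.036, 1.599, 0.021, 1.021, -0.113], TCP at [0.14, -0.609, 0.231] pointing down, gripper open.
Joint ranges: [-2.91, 2.91], [-0.3, 2.13], [-1.5, 1.42], [0.17, 2.43], [-1.26, 4.41], [0.16, 1.93], [-2.52, 2.52]. Speed limits (rad/s): [1.89, 1.89, 2.39, 2.39, 3.01, 3.01, 3.01].

## Interface

Orientations are given as [roll, pitch, yaw] about the fixed x, y, z axes, in that order (R = Rz(yaw) Ry(pitch) Rx(roll)).
In Python, from workcell import bot gives the robot as it stands.
- The arm moves only by the tool carry_out, never from a script. Its argument "targets" is a list of rows, each a list of 7 numbers: the shift along the tool's x, y, z in mm, then the turn, a rotation vector about the tool's x, y, z in units of 6 degrees (1.0 is 6 degrees), then the closure in counts, from 0 (fully open) to 255 (shut). A call has 1 to 5 rows; each row shifts and turns the commanded pose from where the row before left it, along the tool's axes as they then stand; what a row does not reach is not made up. A row lasts 1/12 s, in which the tool goes at most 41.7 mm and 7.16 degrees, less where a joint would pass 70% of its speed; a pose out of reach is approached as far as the arm can. A call is refused whole if a number of a shift passes 41.7 or a number of a turn 1, either way. A call with a gripper value outside its range is refused whole. The fingers move at their own pace and stop on an object; "force" is the grip in N (left out, the last holds). Time passes only in rows, so rows that do not move let the fingers close. It gives the time, the measured TCP pose, the force and the opening at its end, in the units of the state.
- bot.observe(): the state, without advancing time (a new reading comes with each control period).
- bot.grab_frame(name): name is "side" or "top" or "wrist"; returns a dict with "color" (480x640x3 uint8, red, green, blue), "z_map" (480x640 float32, m along the optical axis (not along the pixel's ray), 0 where there is no reading), "K" (3x3 intrinsics, pixels), "cam_to_world" (4x4, takes a point from camera to world coordinates); the wrist camera has in their place "T_tool_cam" (4x4, takes a point from camera to tool coordinates, whose origin is the TCP and whose axes are the flange's). Camera axes: x right, y down, z forward; pixel columns grow to the right and rows downward; lengths in m; the calibration is good to about 2 mm. A picture is of the moment at which its call begins: read the wrist's pose just before it.
- bot.job_done(): hands the job in, once; it reports no verdict.
The state is a dict: "clock": time; "qpos": joint angles; "qd": joint speeds; "joint_efforts": joint torques, N m; "position": TCP position; "tool_rot": TCP orientation; "force": force on the tool from outside, world axes, zero at the start; "moment": the same for the moment, N m; "grip_width": finger opening in m.
Only numpy, scipy, OpenCV 4.12 (cv2) and the standard library are available. Lean on these libraries where they do the work, as an engineer would, in place of code of your own. Each camera call takes 0.05 s, during which the arm holds its last target. There are 200 camera calls.

## Task

The pump test box with the sliding dust cover has tripped. With a fingertip, push the cover's upright tab along its tray until the round well beneath is clear, reach down into the well, press the sunken reset key all the way down and hold it there for about two seconds. Then let the key come up and push the cover back so that it completely covers the well again. Only push the cover, never lift or tip it, leave the key in the other box's open square well unpressed, and do not disturb the loose parts on the bench.

Things in the scene. Friction and masses are not known exactly. Their poses are not given: they have to be found in the camera images.
- reset_box: white-painted test box fixed to the bench, left or right, turned up to 0.5 rad; 120 x 180 x 60 mm along its x, y, z; origin under its centre. On its top (z = 60 mm) a shallow tray, inside 75 mm along x, 152 mm along y, between rails 8 mm wide and 8 mm high. The round well opens in the tray's floor at y = -38 mm; the cover is parked in the other half (y > 0) while the well is open
- reset_well (a point): centre of the mouth of the round well, at (0, -38, 60) mm in the reset_box frame, level with the tray's floor. The well is 50 mm in diameter, 40 mm deep, vertical. Hidden under the cover at first
- reset_key_top (a point): centre of the top face of the black round reset key (20 mm in diameter) in the middle of the well; at rest 20 mm below the well's mouth, 40 mm above the bench. It moves with the key
- reset_key (a joint): travel of the reset key: 0 at rest, 0.006 m fully down. A spring: it begins to move at about 1.8 N, is fully down at 6 N, and springs back when let go
- cover: loose steel cover (0.2 to 0.33 kg) flat in the tray, axes as the box's: a plate 72 x 72 x 5 mm with an upright tab in its middle. Origin under the plate's centre. It slides along the box's y from -40 to +40 mm (end rails), with 1.5 mm of play either side along x; starts at the -y end, over the well. Held only by its weight: pushed hard and high on the tab against an end rail it tips
- tab (a point): centre of the upright tab of the cover, 19 mm above the plate's underside. The tab is 44 mm along the cover's x, 8 mm thick along its y, and rises from 5 to 33 mm above the plate's underside
- counter_box: the other white test box, fixed, same 120 x 180 x 60 mm, origin under its centre; it has no cover, a small display, a stub knob 14 mm high and an open square well 46 mm wide, 40 mm deep in the middle of its top. Leave it alone
- counter_key (a joint): travel of the key in the square well of counter_box, 0 at rest; it must not be pressed
- brass_ring: loose brass ring, 34 mm across, 18 mm high, flat on the bench; origin under its centre; leave it alone
- manifold: loose aluminium valve block 50 x 40 x 35 mm with a 10 mm brass stub on top; origin under its centre; leave it alone
- valve: loose steel cartridge valve standing upright, 32 mm across, 50 mm high; origin under its centre; leave it alone
- screwdriver: loose screwdriver about 200 mm long lying beyond the boxes; leave it alone
- wrench: loose wrench about 180 mm long lying beyond the boxes; leave it alone
Things that resemble listed ones, but are neither listed nor needed, are in the scene too. There is more than one size of the cover; the one meant has the size given above. Leave any blue look-alike of the reset_box alone.

How it is judged:
On the way, in this order (a step that is already met when the one before it is completed fails the run):
1. the cover has been pushed along its tray, off the well (y of cover in the frame of reset_box above 0.012 m), for 0.1 s.
2. a fingertip holds the reset key down for at least 1.2 s without a break (value of joint reset_key above 0.004 m and contact force between the fingers and reset_key above 0.5 N), for 1.2 s.
At the end, for the whole second after the job is handed in: The cover lies flat (within 0.05 rad and 3 mm) and at rest in its tray with its centre at y < -27 mm in the reset_box frame, so that the well is wholly covered; the reset key is back up (within 1.5 mm) (y of cover in the frame of reset_box below -0.027 m and z of cover in the frame of reset_box below 0.063 m and angle between cover's own z axis and vertical below 0.05 rad and linear speed of cover below 0.01 m/s and value of joint reset_key below 0.0015 m); the robot touches nothing.
It fails at once if the cover was lifted more than 8 mm out of its tray, or tipped by more than 0.2 rad (z of cover in the frame of reset_box above 0.068 m or angle between cover's own z axis and vertical above 0.2 rad).
It fails at once if the key of the other box was pressed (more than 2 mm) (value of joint counter_key above 0.002 m).
It fails at once if a loose part on the bench was moved by more than 20 mm or knocked over (distance of any of brass_ring, manifold, valve, screwdriver, wrench from where it was at the start of the episode above 0.02 m or angle between any of brass_ring, manifold, valve's own z axis and vertical above 0.4 rad).
It also fails if it takes over 54 s, if anything falls off the work surface, if the arm or the gripper's body presses on something with over 40 N, if the wrist force passes 120 N, or if a joint passes its speed limit or range.

## Working session

There is one attempt and no reset: what is moved stays moved. The work goes in short steps, Python scripts to look and compute and a tool call to move; the robot and the scene stay as the last step left them, time stands still between calls to the robot, and variables do not carry over. Pictures are saved under pics/ and viewed, about 8 in all and at most 12, crops included, and the job is handed in when it is done.

Besides the shell and the picture viewer there is one more tool, called after ">>>" by a JSON object that holds its "op" and its "data". carry_out: Moves the arm, as the interface text tells. Its arguments: {"type":"object","properties":{"targets":{"type":"array","items":{"type":"array","items":{"type":"number"}}},"force":{"type":"number"}},"required":["targets"]}

```bash
mkdir -p pics; cat > h.py <<'E'
import numpy as np,cv2
from workcell import bot
def world(f,u,v,z=None):
    K=f['K'];T=f['cam_to_world'];r=np.array([(u-K[0,2])/K[0,0],(v-K[1,2])/K[1,1],1])
    if z is None: d=f['z_map'][int(v),int(u)]
    else: d=(z-T[2,3])/(T[:3,:3]@r)[2]
    return T[:3,:3]@(r*d)+T[:3,3]
E
python3 - <<'E'
from h import *
import pickle
print(bot.observe())
for n in('top','side'):
    f=bot.grab_frame(n);pickle.dump(f,open(n+'.pkl','wb'));cv2.imwrite(f'pics/{n}1.png',f['color'][...,::-1])
    print(n,f['K'],f['cam_to_world'])
E
```

```text
{'clock': 0.0, 'qpos': array([ 1.27477384,  0.52201375, -0.03630415,  1.59997477,  0.02118534,
        1.02107541, -0.11281344]), 'qd': array([ 0.00056487,  0.00136073,  0.00186108, -0.00116205,  0.00056668,
        0.00011445,  0.00041665]), 'joint_efforts': array([ 2.45314459e-04, -9.27107406e+01,  1.97977021e+00, -3.69923759e+01,
        1.78452220e-02,  8.45839240e-03,  3.21266145e-05]), 'position': array([ 0.13982887, -0.60883477,  0.23073805]), 'tool_rot': array([-3.14050840e+00,  7.50117750e-05,  2.25770691e-01]), 'force': array([ 0.94927358, -0.46922096,  0.22731625]), 'moment': array([0.04234371, 0.02115106, 0.04957521]), 'grip_width': 0.08544011333030943}
top [[463.51591667   0.         322.64033352]
 [  0.         463.51591667 244.70460039]
 [  0.           0.           1.        ]] [[-0.02249051 -0.99890464  0.04103286  0.46930108]
 [-0.99972341  0.02275329  0.00594839  0.09531316]
 [-0.00687551 -0.04088773 -0.99914009  1.03476915]
 [ 0.          0.          0.          1.        ]]
side [[472.69704529   0.         323.55234778]
 [  0.         472.69704529 236.75776124]
 [  0.           0.           1.        ]] [[-0.76154097 -0.476354    0.43947949  0.09804907]
 [-0.64804117  0.54929658 -0.52755654  0.6023544 ]
 [ 0.00989909 -0.68655672 -0.72700885  0.78078498]
 [ 0.          0.          0.          1.        ]]
```

View pics/top1.png

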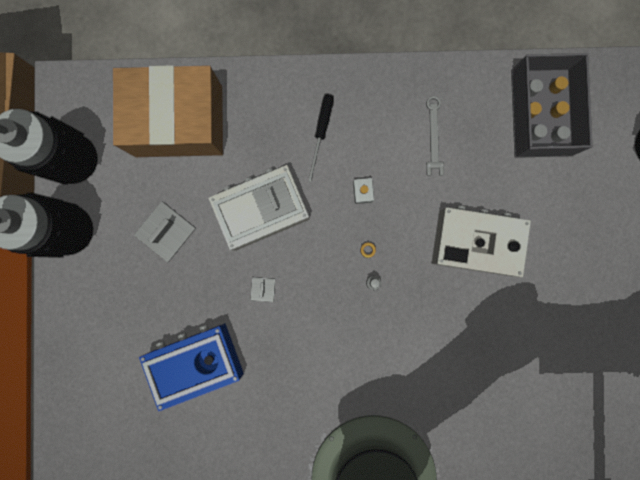

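View pics/side1.png

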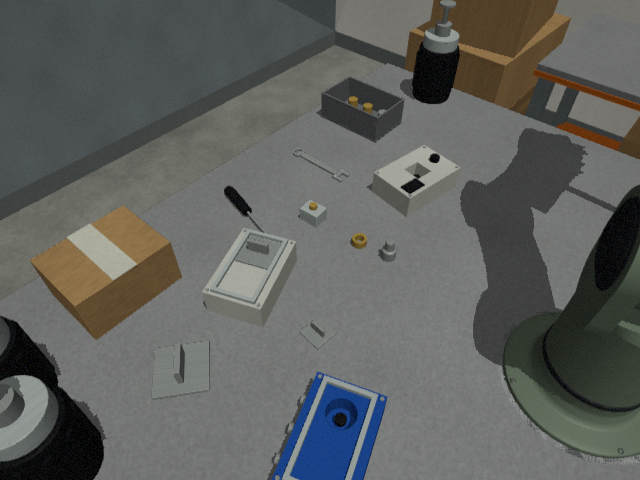

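The top view shows the white reset_box at about (260,208), with its cover at the right end (tab near (276,198)), so the box's -y is world -y. The counter_box is at (485,241). The ring, valve and manifold lie between them at (368,250), (374,281) and (364,190).

```bash
cat > m.py <<'E'
from h import *
import pickle
f=pickle.load(open('top.pkl','rb'));K=f['K'];T=f['cam_to_world']
v,u=np.mgrid[:480,:640];d=f['z_map']
P=np.stack([(u-K[0,2])/K[0,0]*d,(v-K[1,2])/K[1,1]*d,d],-1)@T[:3,:3].T+T[:3,3]
roi=(slice(150,265),slice(195,325))
p=P[roi].reshape(-1,3)
q=p[(p[:,2]>.054)&(p[:,2]<.08)]
r=cv2.minAreaRect((q[:,:2]*1000).astype(np.float32));print('box',r,cv2.boxPoints(r).tolist(),np.median(q[:,2]))
t=p[(p[:,2]>.085)];print('tab',len(t),t.mean(0),t[:,2].max())
# tab direction
r=cv2.minAreaRect((t[:,:2]*1000).astype(np.float32));print(r)
for n,(a,b) in dict(cb=(485,241),man=(364,190),ring=(368,250),valve=(374,281)).items(): print(n,P[b,a])
E
python3 m.py
```

```text
box ((592.8107299804688, 236.355224609375), (120.61726379394531, 180.3341522216797), 21.612028121948242) [[503.5315246582031, 297.9706115722656], [569.9521484375, 130.31411743164062], [682.0899658203125, 174.73983764648438], [615.6693115234375, 342.3963317871094]] 0.061100797386342665
tab 148 [0.54932749 0.15838381 0.48049455] 1.034769152370251
((543.52392578125, 158.53172302246094), (194.27647399902344, 16.70708465576172), 35.507225036621094)
cb [ 0.51105373 -0.25424323  0.01860165]
man [0.62561171 0.00970306 0.04369036]
ring [ 4.97711458e-01  3.79299388e-04 -1.63868174e-03]
valve [ 0.43015089 -0.00636003  0.04500818]
```

>>> {"op": "carry_out", "data": {"targets": [[41,1.2,0,0,0,-0.66,255],[41,1.2,0,0,0,-0.66,255],[41,1.2,0,0,0,-0.66,255],[41,1.2,0,0,0,-0.66,255],[41,1.2,0,0,0,-0.66,255]], "force": 40}}

```text
clock: 0.52
position: [0.3344, -0.5412, 0.231]
tool_rot: [-3.141, -0.0, 0.575]
force: [0.6, -0.5, 0.3]
grip_width: 0.0252
```

>>> {"op": "carry_out", "data": {"targets": [[41,1.2,0,0,0,-0.66,255],[41,1.2,0,0,0,-0.66,255],[41,1.2,0,0,0,-0.66,255],[41,1.2,0,0,0,-0.66,255],[41,1.2,0,0,0,-0.66,255]]}}

```text
clock: 0.93
position: [0.4927, -0.4123, 0.2309]
tool_rot: [-3.141, -0.0, 0.92]
force: [1.6, -0.9, 1.0]
grip_width: 0.0002
```

>>> {"op": "carry_out", "data": {"targets": [[41,1.2,0,0,0,-0.66,255],[41,1.2,0,0,0,-0.66,255],[41,1.2,0,0,0,-0.66,255],[41,1.2,0,0,0,-0.66,255],[41,1.2,0,0,0,-0.66,255]]}}

```text
clock: 1.35
position: [0.5979, -0.2374, 0.2309]
tool_rot: [-3.141, -0.0, 1.266]
force: [1.1, 0.2, 0.9]
grip_width: 0.0001
```

>>> {"op": "carry_out", "data": {"targets": [[41,1.2,0,0,0,-0.66,255],[41,1.2,0,0,0,-0.66,255],[41,1.2,0,0,0,-0.66,255],[41,1.2,0,0,0,-0.66,255],[0,0,0,0,0,0,255]]}}

```text
clock: 1.77
position: [0.6358, -0.0701, 0.2313]
tool_rot: [3.141, -0.005, 1.553]
force: [0.4, 1.0, -0.2]
grip_width: -0.0002
```

>>> {"op": "carry_out", "data": {"targets": [[35.7,3.4,0,0,0,-0.54,255],[35.7,3.4,0,0,0,-0.54,255],[35.7,3.4,0,0,0,-0.54,255],[35.7,3.4,0,0,0,-0.54,255],[35.7,3.4,0,0,0,-0.54,255]]}}

```text
clock: 2.18
position: [0.6373, 0.1001, 0.231]
tool_rot: [-3.141, -0.0, 1.824]
force: [1.2, -0.9, 0.7]
grip_width: 0.0004
```

>>> {"op": "carry_out", "data": {"targets": [[35.7,3.4,0,0,0,-0.54,255],[35.7,3.4,0,0,0,-0.54,255],[0,0,0,0,0,0,255],[0,0,0,0,0,0,255]]}}

```text
clock: 2.52
position: [0.6236, 0.1713, 0.231]
tool_rot: [-3.141, -0.001, 1.938]
force: [1.0, -1.4, 0.4]
grip_width: 0.0001
```

```bash
cat >> h.py <<'E'
from scipy.spatial.transform import Rotation as Ro
C=np.array([.5928,.2364,0]);A=.3772
B=Ro.from_euler('z',A).as_matrix()
def tool(s): return Ro.from_euler('xyz',s['tool_rot']).as_matrix()
def rep():
    s=bot.observe();R=tool(s);print('t',round(s['clock'],2),'TCP in box mm',np.round((s['position']-C)@B*1000,1),'yaw err deg',np.round(np.degrees(s['tool_rot'][2]-A-np.pi/2),2),'tilt',np.round(R[:,2],3),'F box',np.round(s['force']@B,1));return s
def wrist(name):
    s=rep();f=bot.grab_frame('wrist');R=tool(s);M=np.eye(4);M[:3,:3]=R;M[:3,3]=s['position']
    f['cam_to_world']=M@f['T_tool_cam'];cv2.imwrite(f'pics/{name}.png',f['color'][...,::-1]);return f
def cloud(f):
    K=f['K'];T=f['cam_to_world'];v,u=np.mgrid[:480,:640];d=f['z_map']
    P=np.stack([(u-K[0,2])/K[0,0]*d,(v-K[1,2])/K[1,1]*d,d],-1)@T[:3,:3].T+T[:3,3]
    P=(P-C)@B*1000;P[d==0]=np.nan;return P
E
python3 - <<'E'
from h import *
import pickle
f=wrist('w1');pickle.dump(f,open('w1.pkl','wb'));P=cloud(f).reshape(-1,3);P=P[np.abs(P[:,0])<200]
t=P[(P[:,2]>86)&(P[:,2]<97)&(abs(P[:,0])<60)&(abs(P[:,1])<80)]
print('tab',len(t),t.mean(0) if len(t) else '',t.min(0) if len(t) else '',t.max(0)if len(t) else '')
E
```

```text
t 2.52 TCP in box mm [  4.6 -71.9 231. ] yaw err deg -0.57 tilt [-0.001  0.001 -1.   ] F box [ 0.4 -1.7  0.4]
tab 782 [ -0.40624971 -37.22179384  92.4839664 ] [-22.32557755 -42.02397276  86.26218558] [ 21.45245154 -33.55879479  95.25952629]
```

View pics/w1.png

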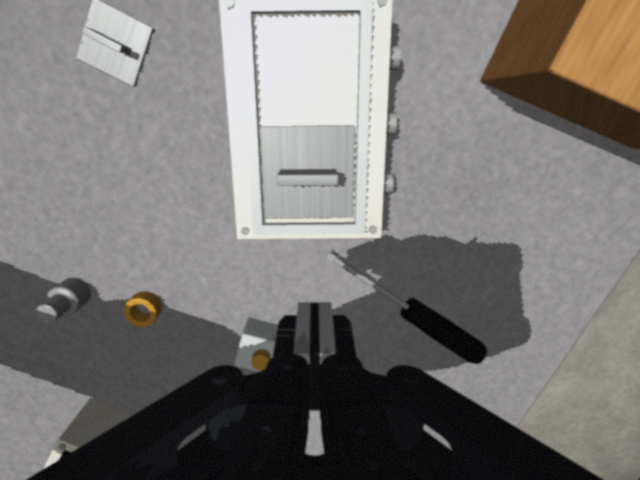

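The wrist view shows the box at (307,120), with the cover at its near end and the tab at (308,178). Converted, the tab centre is about (-0.4, -37.5) mm in the box frame with its top at z about 93 mm, which agrees with the expected (0, -40, 93).

>>> {"op": "carry_out", "data": {"targets": [[6,-2.5,30,0,0,-0.1,255],[6,-2.1,35,0,0,0,255],[0,0,35,0,0,0,255],[0,0,30,0,0,0,255],[0,0,0,0,0,0,255]]}}

```text
clock: 2.98
position: [0.6134, 0.1758, 0.0957]
tool_rot: [-3.134, 0.0, 1.943]
force: [-0.8, -0.9, -0.1]
grip_width: 0.0003
```

```bash
python3 -c "
from h import *
rep()"
```

```text
t 2.98 TCP in box mm [ -3.1 -63.9  95.7] yaw err deg -0.27 tilt [-0.007 -0.003 -1.   ] F box [-1.1 -0.6 -0.1]
```

>>> {"op": "carry_out", "data": {"targets": [[0,0,0,0,0,0,255],[0,0,8,0,0,0,255],[0,0,8,0,0,0,255],[0,0,0,0,0,0,255],[0,0,0,0,0,0,255]]}}

```text
clock: 3.4
position: [0.616, 0.1786, 0.0858]
tool_rot: [3.141, 0.0, 1.945]
force: [0.2, -0.2, 0.3]
grip_width: 0.0001
```

```bash
python3 -c "
from h import *
rep()"
```

```text
t 3.4 TCP in box mm [  0.3 -62.3  85.8] yaw err deg -0.17 tilt [ 0.001  0.    -1.   ] F box [ 0.1 -0.3  0.3]
```

>>> {"op": "carry_out", "data": {"targets": [[0,0,7,0,0,0,255],[0,0,7,0,0,0,255],[0,0,0,0,0,0,255],[4,0,0,0,0,0,255],[4,0,0,0,0,0,255]]}}

```text
clock: 3.82
position: [0.6127, 0.1864, 0.0713]
tool_rot: [-3.142, -0.0, 1.945]
force: [-0.5, 0.1, 0.4]
grip_width: -0.0001
```

>>> {"op": "carry_out", "data": {"targets": [[4,0,0,0,0,0,255],[4,0,0,0,0,0,255],[4,0,0,0,0,0,255],[0,0,0,0,0,0,255]]}}

```text
clock: 4.15
position: [0.608, 0.1986, 0.0715]
tool_rot: [3.141, -0.0, 1.946]
force: [0.2, 0.6, 0.7]
grip_width: -0.0003
```

```bash
python3 -c "
from h import *
rep()"
```

```text
t 4.15 TCP in box mm [  0.2 -40.8  71.5] yaw err deg -0.09 tilt [ 0.     0.001 -1.   ] F box [0.4 0.5 0.7]
```

>>> {"op": "carry_out", "data": {"targets": [[6,0,0,0,0,0,255],[6,0,0,0,0,0,255],[6,0,0,0,0,0,255],[6,0,0,0,0,0,255],[6,0,0,0,0,0,255]]}}

```text
clock: 4.57
position: [0.5972, 0.2259, 0.0713]
tool_rot: [3.142, -0.0, 1.945]
force: [1.9, -1.8, 2.4]
grip_width: -0.0004
```

>>> {"op": "carry_out", "data": {"targets": [[6,0,0,0,0,0,255],[6,0,0,0,0,0,255],[6,0,0,0,0,0,255],[4,0,0,0,0,0,255],[0,0,0,0,0,0,255]]}}

```text
clock: 4.98
position: [0.5888, 0.2471, 0.0713]
tool_rot: [-3.142, -0.001, 1.947]
force: [-1.2, -0.8, 0.4]
grip_width: 0.0002
```

```bash
python3 -c "
from h import *
f=wrist('w2')
g=bot.grab_frame('top');a=g['color'][140:290,180:340,::-1];cv2.imwrite('pics/t2.png',np.hstack([cv2.resize(f['color'][...,::-1],(480,360)),cv2.resize(a,(320,360))]))"
```

```text
t 4.98 TCP in box mm [ 0.2 11.4 71.3] yaw err deg -0.08 tilt [-0.     0.001 -1.   ] F box [-1.4 -0.3  0.4]
```

View pics/t2.png

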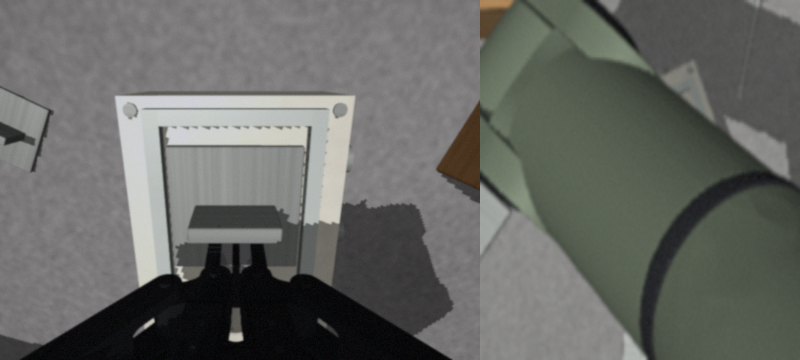

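The wrist half of the picture shows the tab at (235,222), the fingers against it and a small gap left to the far end rail; the top view is blocked by the arm. I'll push about 9 mm more, back off and rise.

>>> {"op": "carry_out", "data": {"targets": [[3,0,0,0,0,0,255],[3,0,0,0,0,0,255],[3,0,0,0,0,0,255],[0,0,0,0,0,0,255],[-8,0,0,0,0,0,255]]}}

```text
clock: 5.5
position: [0.5883, 0.2485, 0.0714]
tool_rot: [3.141, -0.001, 1.948]
force: [0.0, -0.4, -0.5]
grip_width: -0.0002
```

>>> {"op": "carry_out", "data": {"targets": [[-10,0,-20,0,0,0,255],[-30,0,-35,0,0,0,255],[-40,0,-35,0,0,0,255],[-20,0,-10,0,0,0,255],[0,0,0,0,0,0,255]]}}

```text
clock: 5.92
position: [0.6247, 0.1586, 0.1631]
tool_rot: [3.138, 0.003, 1.939]
force: [0.6, -0.4, -0.2]
grip_width: 0.0002
```

>>> {"op": "carry_out", "data": {"targets": [[0,0,0,0,0,0,255],[0,0,0,0,0,0,255]]}}

```text
clock: 6.08
position: [0.621, 0.1644, 0.1599]
tool_rot: [-3.141, -0.0, 1.945]
force: [0.6, 1.2, 1.0]
grip_width: -0.0003
```

```bash
python3 - <<'E'
from h import *
import pickle
f=wrist('w3');pickle.dump(f,open('w3.pkl','wb'));P=cloud(f)
m=(abs(P[...,0])<40)&(abs(P[...,1])<90)
def c(n,k):
    q=P[k];print(n,len(q),np.round(np.nanmean(q,0),1),np.round(np.nanmin(q,0),1),np.round(np.nanmax(q,0),1))
c('tab',m&(P[...,2]>86)&(P[...,2]<98)&(P[...,1]>10))
c('well',m&(P[...,2]<50)&(P[...,2]>10)&(P[...,1]<0))
c('key',m&(P[...,2]<44)&(P[...,2]>36)&(P[...,1]<0))
E
```

```text
t 6.08 TCP in box mm [ -0.3 -77.3 159.9] yaw err deg -0.15 tilt [-0.001  0.    -1.   ] F box [1.1 0.9 1. ]
tab 1862 [-0.6 34.6 92.7] [-22.6  30.7  86. ] [21.1 39.2 95.4]
well 4592 [ -0.5 -44.1  26.7] [-25.6 -65.7  17.1] [ 24.5 -19.1  50. ]
key 984 [ -0.4 -44.9  40. ] [-25.6 -65.7  36. ] [ 24.5 -30.2  44. ]
```

View pics/w3.png

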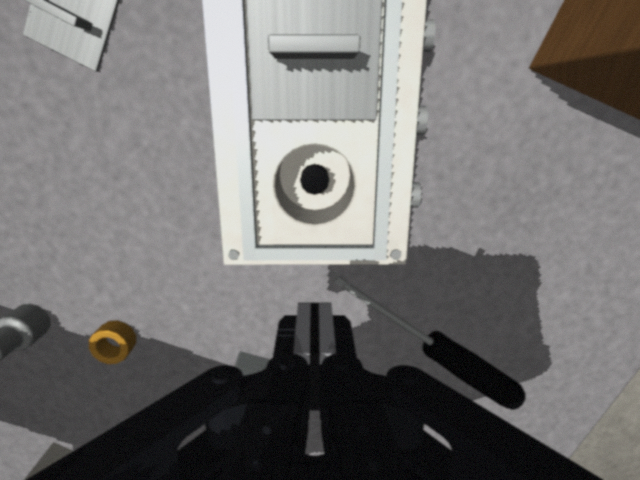

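The well is fully open at (315,184), the black key is at (315,179), and the tab at (314,44) has a measured y of about 34.6 mm.

```bash
python3 - <<'E'
from h import *
import pickle
f=pickle.load(open('w3.pkl','rb'));P=cloud(f)
# note: cloud already stored pose
k=np.zeros((480,640),bool);k[160:200,295:335]=f['color'][160:200,295:335].max(-1)<45
print(k.sum(),np.median(P[k],0))
w=(abs(P[...,0])<36)&(P[...,1]>-74)&(P[...,1]<-5)&(P[...,2]<56)
c=np.argwhere(w)[:,::-1].astype(np.int32)
(e,ax,an)=cv2.minEnclosingCircle(c)[0],0,0
K=f['K'];T=f['cam_to_world'];print(e,(world(f,*e,z=.06)-C)@B*1000)
E
```

```text
582 [ -0.18155071 -39.49899701  40.02197874]
(314.5, 183.5) [ -0.50141466 -38.80195247  60.        ]
```

>>> {"op": "carry_out", "data": {"targets": [[19,0,0,0,0,0,255],[19.5,0,10,0,0,0,255],[0,0,30,0,0,0,255],[0,0,30,0,0,0,255],[0,0,15,0,0,0,255]]}}

```text
clock: 6.55
position: [0.6052, 0.2008, 0.0718]
tool_rot: [-3.138, -0.0, 1.948]
force: [-0.1, 0.5, -0.2]
grip_width: -0.0002
```

>>> {"op": "carry_out", "data": {"targets": [[0,0,0,0,0,0,255],[0,0,0,0,0,0,255],[0,0,0,0,0,0,255]]}}

```text
clock: 6.8
position: [0.6079, 0.2007, 0.0767]
tool_rot: [3.14, -0.0, 1.945]
force: [1.3, -0.2, -0.2]
grip_width: 0.0
```

```bash
python3 -c "
from h import *
rep()"
```

```text
t 6.8 TCP in box mm [  0.9 -38.8  76.7] yaw err deg -0.15 tilt [ 0.001  0.001 -1.   ] F box [ 1.1 -0.7 -0.2]
```

>>> {"op": "carry_out", "data": {"targets": [[0,-1,12,0,0,0,255],[0,0,12,0,0,0,255],[0,0,9,0,0,0,255],[0,0,0,0,0,0,255],[0,0,0,0,0,0,255]]}}

```text
clock: 7.22
position: [0.6061, 0.1998, 0.0419]
tool_rot: [-3.141, -0.0, 1.945]
force: [-0.3, 0.4, 0.3]
grip_width: 0.0
```

```bash
python3 -c "
from h import *
rep()"
```

```text
t 7.22 TCP in box mm [ -1.1 -39.   41.9] yaw err deg -0.15 tilt [-0.001 -0.    -1.   ] F box [-0.2  0.5  0.3]
```

>>> {"op": "carry_out", "data": {"targets": [[0,0,3,0,0,0,255],[0,0,3,0,0,0,255],[0,0,2,0,0,0,255],[0,0,0,0,0,0,255],[0,0,0,0,0,0,255]]}}

```text
clock: 7.63
position: [0.6068, 0.2, 0.0347]
tool_rot: [3.141, -0.0, 1.945]
force: [0.5, 0.2, 5.6]
grip_width: 0.0001
```

```bash
python3 -c "
from h import *
rep()"
```

```text
t 7.63 TCP in box mm [ -0.4 -39.   34.7] yaw err deg -0.16 tilt [ 0.001  0.    -1.   ] F box [ 0.6 -0.   5.6]
```

Measured force is 5.6 N at z = 34.7 mm, so the key is nearly bottomed. I'll press a little more and hold for about 2 s.

>>> {"op": "carry_out", "data": {"targets": [[0,0,1,0,0,0,255],[0,0,0,0,0,0,255],[0,0,0,0,0,0,255],[0,0,0,0,0,0,255],[0,0,0,0,0,0,255]]}}

```text
clock: 8.05
position: [0.6068, 0.2, 0.034]
tool_rot: [3.141, -0.0, 1.945]
force: [-0.6, -0.3, 9.3]
grip_width: 0.0001
```

>>> {"op": "carry_out", "data": {"targets": [[0,0,0,0,0,0,255],[0,0,0,0,0,0,255],[0,0,0,0,0,0,255],[0,0,0,0,0,0,255],[0,0,0,0,0,0,255]]}}

```text
clock: 8.47
position: [0.6068, 0.2, 0.0341]
tool_rot: [3.141, 0.0, 1.945]
force: [-0.9, 0.2, 8.8]
grip_width: -0.0001
```

>>> {"op": "carry_out", "data": {"targets": [[0,0,0,0,0,0,255],[0,0,0,0,0,0,255],[0,0,0,0,0,0,255],[0,0,0,0,0,0,255],[0,0,0,0,0,0,255]]}}

```text
clock: 8.88
position: [0.6068, 0.2, 0.0341]
tool_rot: [3.141, 0.0, 1.945]
force: [-0.6, -0.9, 9.5]
grip_width: 0.0003
```

>>> {"op": "carry_out", "data": {"targets": [[0,0,0,0,0,0,255],[0,0,0,0,0,0,255],[0,0,0,0,0,0,255],[0,0,0,0,0,0,255],[0,0,0,0,0,0,255]]}}

```text
clock: 9.3
position: [0.6068, 0.2, 0.0341]
tool_rot: [3.141, 0.0, 1.945]
force: [-1.0, 0.1, 9.4]
grip_width: -0.0002
```

>>> {"op": "carry_out", "data": {"targets": [[0,0,0,0,0,0,255],[0,0,0,0,0,0,255],[0,0,0,0,0,0,255],[0,0,0,0,0,0,255],[0,0,0,0,0,0,255]]}}

```text
clock: 9.72
position: [0.6068, 0.2, 0.0341]
tool_rot: [3.141, 0.0, 1.945]
force: [-0.2, 0.2, 9.3]
grip_width: 0.0001
```

>>> {"op": "carry_out", "data": {"targets": [[0,0,-10,0,0,0,255],[0,0,-25,0,0,0,255],[0,0,-30,0,0,0,255],[0,0,-35,0,0,0,255],[0,0,0,0,0,0,255]]}}

```text
clock: 10.13
position: [0.6086, 0.201, 0.14]
tool_rot: [3.134, 0.0, 1.945]
force: [1.4, -0.3, 1.2]
grip_width: 0.0002
```

>>> {"op": "carry_out", "data": {"targets": [[25,0,0,0,0,0,255],[35,0,0,0,0,0,255],[30,0,0,0,0,0,255],[12,0,0,0,0,0,255],[0,0,0,0,0,0,255]]}}

```text
clock: 10.55
position: [0.5672, 0.2984, 0.1339]
tool_rot: [3.141, -0.002, 1.95]
force: [0.7, 0.4, -0.6]
grip_width: -0.0
```

>>> {"op": "carry_out", "data": {"targets": [[0,0,0,0,0,0,255],[0,0,0,0,0,0,255],[0,0,0,0,0,0,255]]}}

```text
clock: 10.8
position: [0.5698, 0.2932, 0.1334]
tool_rot: [-3.141, 0.001, 1.944]
force: [1.3, -0.7, 0.6]
grip_width: 0.0001
```

```bash
python3 -c "
from h import *
rep()"
```

```text
t 10.8 TCP in box mm [ -0.5  61.3 133.4] yaw err deg -0.25 tilt [ 0.    -0.001 -1.   ] F box [ 1.  -1.1  0.6]
```

>>> {"op": "carry_out", "data": {"targets": [[0,0,20,0,0,0,255],[0,0,20,0,0,0,255],[0,0,10,0,0,0,255],[0,0,5,0,0,0,255],[0,0,0,0,0,0,255]]}}

```text
clock: 11.22
position: [0.569, 0.294, 0.0776]
tool_rot: [-3.14, 0.0, 1.945]
force: [-0.3, -1.0, -0.2]
grip_width: -0.0002
```

>>> {"op": "carry_out", "data": {"targets": [[0,0,3,0,0,0,255],[0,0,3,0,0,0,255],[0,0,0,0,0,0,255],[0,0,0,0,0,0,255]]}}

```text
clock: 11.55
position: [0.5693, 0.2947, 0.0727]
tool_rot: [3.141, 0.0, 1.945]
force: [-0.9, -0.7, 0.1]
grip_width: -0.0003
```

```bash
python3 -c "
from h import *
rep()"
```

```text
t 11.55 TCP in box mm [-0.4 62.9 72.7] yaw err deg -0.16 tilt [ 0.  0. -1.] F box [-1.1 -0.3  0.1]
```

Now pushing back: about 85 mm towards -y.

>>> {"op": "carry_out", "data": {"targets": [[-4,0,1,0,0,0,255],[-5,0,0,0,0,0,255],[-5,0,0,0,0,0,255],[-5,0,0,0,0,0,255],[-6,0,0,0,0,0,255]]}}

```text
clock: 11.97
position: [0.5784, 0.2711, 0.0715]
tool_rot: [3.141, -0.0, 1.945]
force: [-0.6, 2.5, 0.9]
grip_width: -0.0
```

>>> {"op": "carry_out", "data": {"targets": [[-6,0,0,0,0,0,255],[-6,0,0,0,0,0,255],[-6,0,0,0,0,0,255],[-6,0,0,0,0,0,255],[-6,0,0,0,0,0,255]]}}

```text
clock: 12.38
position: [0.5895, 0.243, 0.0715]
tool_rot: [3.141, -0.0, 1.945]
force: [-0.1, 1.9, 2.1]
grip_width: 0.0
```

>>> {"op": "carry_out", "data": {"targets": [[-6,0,0,0,0,0,255],[-6,0,0,0,0,0,255],[-5,0,0,0,0,0,255],[-4,0,0,0,0,0,255],[0,0,0,0,0,0,255]]}}

```text
clock: 12.8
position: [0.5973, 0.2227, 0.0713]
tool_rot: [-3.141, 0.001, 1.944]
force: [-0.2, 0.9, 0.3]
grip_width: 0.0001
```

```bash
python3 -c "
from h import *
rep()"
```

```text
t 12.8 TCP in box mm [ -0.8 -14.4  71.3] yaw err deg -0.22 tilt [ 0.    -0.001 -1.   ] F box [0.1 1.  0.3]
```

>>> {"op": "carry_out", "data": {"targets": [[-3,0,0,0,0,0,255],[-2,0,0,0,0,0,255],[-2,0,0,0,0,0,255],[0,0,0,0,0,0,255],[0,0,0,0,0,0,255]]}}

```text
clock: 13.22
position: [0.5995, 0.2173, 0.0713]
tool_rot: [-3.141, 0.0, 1.945]
force: [-0.0, -0.7, 0.6]
grip_width: -0.0001
```

```bash
python3 -c "
from h import *
rep()"
```

```text
t 13.22 TCP in box mm [ -0.8 -20.3  71.3] yaw err deg -0.17 tilt [-0. -0. -1.] F box [-0.3 -0.7  0.6]
```

>>> {"op": "carry_out", "data": {"targets": [[8,0,0,0,0,0,255],[4,0,-15,0,0,0,255],[0,0,-35,0,0,0,255],[0,0,-35,0,0,0,255],[-30,0,-25,0,0,0,255]]}}

```text
clock: 13.63
position: [0.6039, 0.2078, 0.1857]
tool_rot: [3.139, -0.004, 1.954]
force: [1.7, 0.4, 0.6]
grip_width: 0.0001
```

>>> {"op": "carry_out", "data": {"targets": [[-35,0,-20,0,0,0,255],[-25,0,-10,0,0,0,255],[0,0,0,0,0,0,255],[0,0,0,0,0,0,255],[0,0,0,0,0,0,255]]}}

```text
clock: 14.05
position: [0.6274, 0.1461, 0.2119]
tool_rot: [3.141, -0.001, 1.946]
force: [-1.2, 0.3, 0.5]
grip_width: 0.0002
```

```bash
python3 - <<'E'
from h import *
f=wrist('w4');P=cloud(f)
m=(abs(P[...,0])<40)&(abs(P[...,1])<90)
q=P[m&(P[...,2]>86)&(P[...,2]<98)];print('tab',len(q),q.mean(0),q.min(0),q.max(0))
q=P[m&(P[...,2]<55)];print('below',len(q))
q=P[m&(abs(P[...,0])<30)&(P[...,1]>-65)&(P[...,1]<-48)];print('plate',np.nanmedian(q,0))
q=P[m&(abs(P[...,0])<30)&(P[...,1]>-25)&(P[...,1]<-8)];print('plate',np.nanmedian(q,0))
E
```

```text
t 14.05 TCP in box mm [ -1.1 -96.7 211.9] yaw err deg -0.09 tilt [ 0.     0.001 -1.   ] F box [-1.   0.7  0.5]
tab 938 [ -0.68582536 -35.12347732  92.60825635] [-22.33652875 -39.40339722  86.17224362] [ 21.24855266 -31.2752487   95.15478942]
below 0
plate [ -0.14550171 -56.26691925  65.08532972]
plate [ -0.17827467 -16.11306818  65.11230609]
```

View pics/w4.png

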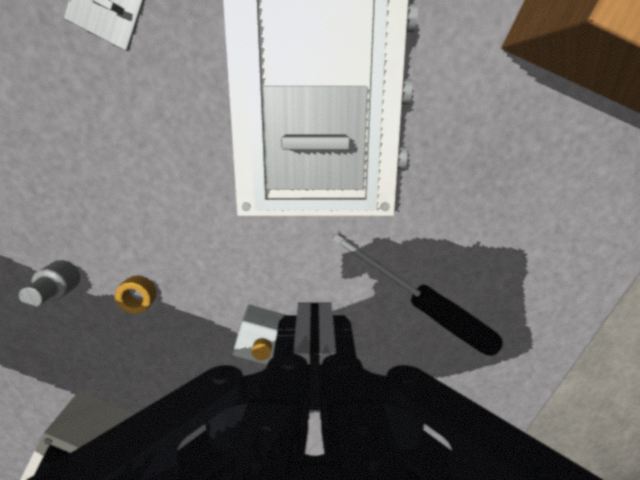

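The final view shows the cover flat at the near end with the tab at (316,143). Nothing lower than the tray floor is visible, so the well is covered, and the loose parts in view look undisturbed.

```bash
python3 -c "
from h import *
bot.job_done()"
```

```text
the job is handed in; nothing more can be done
```

The job is done and handed in at about 14 s of the 54 s allowed; no verdict was reported.

- **Opening the cover:** With closed fingertips I pushed the cover low on its tab, off the well, to y ≈ +35 mm.
- **Pressing the key:** I pressed the reset key to its stop and held it there for about 2 s. The tip stayed at z = 34.1 mm with a steady force of about 9.3 N. I did not look at the key after releasing it; it should have sprung back up under the closed cover.
- **Closing the cover:** I pushed the cover back until it covered the well again.

**Last checks:** The final wrist view put the cover at y ≈ -35 mm, where -27 mm or less was needed. The plate is flat, with its top at 65.1 mm on both sides of the tab, no open well is visible, and the gripper is well clear of everything.

**Disagreements and limits:** The cover first measured y ≈ -37.5 mm where -40 mm was expected, which is close to the 2 mm calibration error. The other box and the loose parts I judged by eye only; the arm never went near them below about 0.2 m.

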